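# Clamp a forming punch in the quick-release vise

## Robot

A 6-joint arm with a two-finger parallel gripper is mounted at the origin on the work surface. World frame = base frame: x ahead of the robot, y to its left, z up, the work surface at z = 0. Lengths are in mm, angles in rad, forces in N, time in s.
With the tool pointing down it reaches from about 350 to 975 mm from the base axis. Payload 7.1 kg.
Tool frame: the origin (TCP) lies at the very end of the fingers, on their centre line; the grasp point (between the pads) lies 19 mm behind it; z points along the fingers, y is the line along which they close (so a half turn about z gives the same grasp; the last joint's range is limited). The gripper opens to 88 mm and grips with 3 to 60 N. Pads are 20 mm wide; open, the fingers measure 115 mm over their backs; the gripper's body (75 mm by 178 mm) begins 61 mm behind the grasp point.
Start: joints at [1.088, 0.423, 1.63, -0, 1.089, -0.019], TCP at [279.561, 558.972, 192.475] pointing down, gripper open.
Joint ranges: [-3, 3], [-0.9, 2.11], [0.09, 2.58], [-1.31, 4.45], [0.11, 2.69], [-2.54, 2.54]. Speed limits (rad/s): [2.39, 2.39, 3.01, 3.14, 3.14, 3.14].

## Interface

Orientations are given as a rotation vector (axis times angle).
In Python, from workcell import ctrl gives the robot as it stands. The module is installed in compiled form; this text tells all that it offers.
- The arm moves only by the shell command python3 -m inch 'ROWS'. ROWS is JSON, a list of rows, each a list of 7 numbers: the shift along the tool's x, y, z scaled (see below), then the turn, a rotation vector about the tool's x, y, z scaled (see below), then the closure, from -1 (fully open) to 1 (shut). In form: [[tx, ty, tz, wx, wy, wz, hand], ...]. A call has 1 to 10 rows; each row is the pose to reach, as a shift and turn from the pose commanded when the call began, along the tool's axes at that moment; what a row does not reach only later rows make up. The controller multiplies each number of a shift by 0.15 m and each number of a turn by pi/4 rad. A row lasts 1/8 s, in which the tool goes at most 62.5 mm and 10.7 degrees, less where a joint would pass 70% of its speed; a pose out of reach is approached as far as the arm can. A call with a number of a shift or a turn outside -1 to 1 is refused whole. A call with a gripper value outside its range is refused whole. The fingers move at their own pace and stop on an object; the grip force is fixed at half the most. Time passes only in rows, so rows that repeat a pose let the fingers close. It gives the time, the measured TCP pose, the force, the opening and the grip force at its end, in the units of the state.
- ctrl.get_obs(): the state, without advancing time (a new reading comes with each control period).
- ctrl.get_image(name): name is "side" or "top"; returns the picture (384x512x3 uint8, red, green, blue); there is no depth.
- ctrl.camera_params(name): a dict with "vfov" (degrees; the focal length in pixels is half the picture's height over the tangent of half this angle, whatever the lens; pixels are square), "cx", "cy" (the principal point, pixels), "distortion" ([k1, k2, p1, p2, k3] as OpenCV has them; the pictures are not rectified), "eye" and "attitude" of the camera in the world. Camera axes: x right, y up, looking along -z (the intrinsics and any distortion apply to the point x, -y, -z); pixel columns grow to the right and rows downward; lengths in mm; the calibration is good to about 2 mm. A picture is of the moment at which its call begins. camera_params takes no time and is no camera call.
- ctrl.close_job(): hands the job in; it is judged then, once.
The state is a dict: "t": time; "qpos": joint angles; "qvel": joint speeds; "joint_torque": joint torques, N m; "ee_pos": TCP position; "orientation": TCP orientation; "ft_force": force on the tool from outside, world axes, zero at the start; "moment": the same for the moment, N m; "width": finger opening in mm; "grasp_force": force on a finger pad.
Only numpy, scipy, OpenCV 4.12 (cv2) and the standard library are available. Lean on these libraries where they do the work, as an engineer would, in place of code of your own. Each camera call takes 0.05 s, during which the arm holds its last target. There are 200 camera calls.

## Task

The forming punch for the small tins stands loose between the open jaws of the bench vise: clamp it firmly. Press the quick-release lever and, keeping it down, slide the front jaw right up to the punch, let the lever spring back, then turn the tommy bar clockwise until the punch is held really tight, standing square and flat on the vise's bed; leave the other things on the table where they are.

Things in the scene. Friction and masses are not known exactly. Their poses are not given: they have to be found in the camera images.
- vise: Grey bench vise on the table, jaws 100 mm wide, tops 165 mm high. Its fixed bed (steel ways, flat top 120 mm high) carries jaw and punch. Origin on the table under the fixed (rear) jaw's face. x: level, outwards along the screw (fixed jaw, front jaw, tommy bar), within 0.2 rad of world -y; y: along the jaws, right when facing the vise from the bar; z up. End block 192 to 222 mm out, top 123 mm.
- fixed_jaw_face (a point): centre of the fixed jaw's face, 143 mm above the table
- front_jaw: The sliding front jaw on the bed; the lever travels with it, the screw and its bar do not. Origin at table level under the middle of its face, axes as the vise's. It slides along the vise's x, locked by a half-nut on the screw unless the lever is held down; then about 3 N moves it, and some 5 N more once it also pushes the punch, until that stands against the fixed jaw.
- front_jaw_face (a point): Centre of the front jaw's face, 143 mm above the table. Its distance along x from fixed_jaw_face is the jaw opening: 85 to 120 mm at the start, 48 mm when closed on the punch.
- lever_pad (a point): Press spot on top of the quick-release lever, 152 mm above the table at rest, 82 mm outwards (vise x) from front_jaw_face. The dark steel lever, a plate 58 mm long, 32 wide, 5 thick, sticks out level from the front jaw, above the screw; its hinge is 36 mm inwards of this spot, its free end 22 mm outwards. The tommy bar turns in a plane 50 to 85 mm outwards of this spot at the start.
- thumb_rest (a point): Outer face of the thumb rest, a 32 mm wide, 10 mm high rib standing up across the lever, 15 mm inwards (towards the jaw) of lever_pad; this point is 5 mm above the lever's top. With the lever held down, pushing inwards on the thumb rest slides the jaw.
- release_lever (a joint): Lever angle in rad: about 0 at rest (half-nut bites on the screw), 0.28 pressed down to its stop (press spot then 10 mm lower). Spring returned: about 6 N at the press spot starts it, 11 N holds it fully down. The jaw is free above about 0.15.
- vise_screw (a joint): Screw angle in rad, -1.2 to 1.2 at the start. Grows clockwise seen from the bar = tightening, 12 mm per turn. At 0 the bar is upright, bar_end_a on top; at positive angles bar_end_a leans to vise +y. Turns with 4 N at the bar's end; once the jaw bears it stiffens within 0.5 to 1.5 rad. Tight = 10 to 12 N at the bar's end. Let go then, the bar springs back 0.2 to 1 rad; the punch stays clamped.
- bar_centre (a point): Middle of the tommy bar, on the screw axis, 252 mm outwards (vise x) from fixed_jaw_face, 95 mm above the table; it does not travel. The bar is a plain steel round bar, 11 mm thick, through the screw head (32 mm across), at right angles to the screw.
- bar_end_a (a point): centre of the 18 mm ball on one end of the tommy bar, 66 mm from bar_centre
- bar_end_b (a point): centre of the 18 mm ball on the other end of the tommy bar, 66 mm from bar_centre
- punch: Loose aluminium forming punch, about 0.5 kg, standing on the vise's bed between the jaws, touching neither. Origin at the centre of its underside. Square shank 48 mm (its x, to be clamped) by 56 (y) by 52 high; on it a round flange 60 across, 6 high, and a tapered plug 54 to 42 across, 20 high.
- tins_tall: bystander: loose upright stack of twelve nested aluminium tins, 76 mm across, 100 mm high; origin at the underside
- tins_short: bystander: loose upright stack of four nested tins, 76 mm across, 52 mm high; origin at the underside
- tin_single: bystander: one loose empty tin, open side up, 76 mm across, 34 mm high; origin at the underside
- tin_upturned: bystander: one loose brown tin standing upside down, 76 mm across, 34 mm high; origin at the underside
- flat_file: bystander: loose flat file with a wooden handle, 270 mm long; origin at the underside
- caliper: bystander: loose steel caliper, 170 mm long, lying flat; origin at the underside
- bench_brush: bystander: loose hand brush, lying flat; origin at the underside
- paste_jar: bystander: loose white jar with a black lid, 52 mm across, 45 mm high; origin at the underside
Not all that is in view belongs to the job. Leave any yellow look-alike of the punch alone.

How it is judged:
By the outcome, as a careful person would: the job done as asked, in the order asked, and still so for the second after the job is handed in, with the robot touching nothing.
It also fails if it takes over 61 s, if anything falls off the work surface, if the arm or the gripper's body presses on something with over 40 N, if the wrist force passes 120 N, or if a joint passes its speed limit or range.

## Working session

There is one attempt and no reset: what is moved stays moved. The work goes in short steps, Python scripts to look and compute and a shell command to move; the robot and the scene stay as the last step left them, time stands still between calls to the robot, and variables do not carry over. Pictures are saved under pics/ and viewed, at most 10 in all, crops included, and the job is handed in when it is done.

```bash
mkdir -p pics
python3 - <<'E'
from workcell import ctrl
import cv2
for n in ("side","top"):
    im=ctrl.get_image(n); cv2.imwrite(f"pics/{n}0.png",cv2.cvtColor(im,cv2.COLOR_RGB2BGR))
    print(n,ctrl.camera_params(n))
print(ctrl.get_obs())
E
```

```text
side {'vfov': 52.70714670574814, 'cx': 262.2799682804771, 'cy': 185.5069447472527, 'distortion': array([-0.08878836,  0.        ,  0.        ,  0.        ,  0.        ]), 'eye': array([ -37.6529219 , -652.75490316,  799.50979   ]), 'attitude': array([ 0.87727988, -0.32691489, -0.70723429])}
top {'vfov': 53.2020009375801, 'cx': 250.03503158161396, 'cy': 183.73525756249037, 'distortion': array([0.00022571, 0.        , 0.        , 0.        , 0.        ]), 'eye': array([ 477.14665245,  -13.02877975, 1124.0960081 ]), 'attitude': array([ 0.06217454, -0.05765074, -1.5539539 ])}
{'t': 0.1, 'qpos': array([ 1.08799137e+00,  4.23785329e-01,  1.63059919e+00, -2.92769033e-05,
        1.08862309e+00, -1.90038587e-02]), 'qvel': array([ 2.67743501e-05, -7.45893720e-04, -2.03877831e-03,  1.04081130e-03,
        1.32008627e-04, -2.89605602e-04]), 'joint_torque': array([ 2.24293276e-04, -5.45616746e+01, -2.74324840e+01,  6.45082584e-02,
        1.88664958e-02, -7.96415929e-05]), 'ee_pos': array([279.3260362 , 558.49351794, 191.77206997]), 'orientation': array([-7.21928822e-01, -3.05718320e+00,  2.16290399e-03]), 'ft_force': array([ 0.16180212, -0.0420452 , -1.02564855]), 'moment': array([-0.04427567, -0.06703292, -0.02417624]), 'grasp_force': 0.0, 'width': 87.74680030185196}
```

View pics/side0.png

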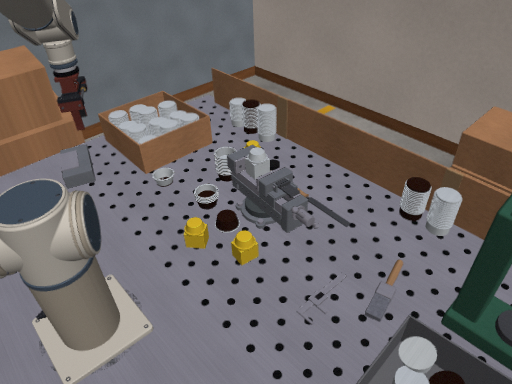

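View pics/top0.png

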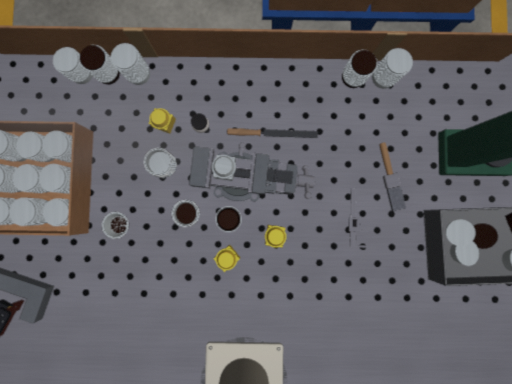

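The side view shows the vise at about (265,185). The top view shows the fixed jaw at about (202,168), the punch (223,167), the front jaw (262,174), the lever (283,178) and the tommy bar (307,180). Next I'll enlarge both.

```bash
cat > h.py <<'E'
import numpy as np, cv2
from scipy.spatial.transform import Rotation as R
from workcell import ctrl
def cam(n):
    p=ctrl.camera_params(n); f=192/np.tan(np.radians(p['vfov'])/2)
    K=np.array([[f,0,p['cx']],[0,f,p['cy']],[0,0,1]]); return K,p['distortion'],p['eye'],R.from_rotvec(p['attitude']).as_matrix()
def ray(n,uv):
    K,d,e,A=cam(n); q=cv2.undistortPoints(np.array([[uv]],float),K,d)[0,0]
    v=A@np.array([q[0],-q[1],-1]); return e,v/np.linalg.norm(v)
def onz(n,uv,z):
    e,v=ray(n,uv); return e+v*(z-e[2])/v[2]
def proj(n,P):
    K,d,e,A=cam(n); c=(np.asarray(P,float).reshape(-1,3)-e)@A; c=c*[1,-1,-1]
    return cv2.projectPoints(c,np.zeros(3),np.zeros(3),K,d)[0][:,0]
def tri(a,b):
    (e1,v1),(e2,v2)=ray('top',a),ray('side',b)
    s=np.linalg.lstsq(np.c_[v1,-v2],e2-e1,rcond=None)[0]
    p,q=e1+s[0]*v1,e2+s[1]*v2; return (p+q)/2,np.linalg.norm(p-q)
def crop(n,x,y,w,h,k,name,new=True):
    im=cv2.cvtColor(ctrl.get_image(n),cv2.COLOR_RGB2BGR); cv2.imwrite('pics/last_%s.png'%n,im)
    o=cv2.resize(im[y:y+h,x:x+w],None,fx=k,fy=k,interpolation=cv2.INTER_CUBIC)
    for i in range(0,w,10): cv2.putText(o,str(x+i),(i*k,8),0,.3,(0,255,255)); cv2.line(o,(i*k,10),(i*k,14),(0,255,255))
    for i in range(0,h,10): cv2.putText(o,str(y+i),(0,i*k+4),0,.3,(0,255,255)); 
    return o
E
python3 - <<'E'
from h import *
a=crop('top',180,140,150,65,5,'a'); b=crop('side',215,135,150,100,5,'b')
cv2.imwrite('pics/c_top.png',a); cv2.imwrite('pics/c_side.png',b)
E
```

```text
(no output)
```

View pics/c_top.png

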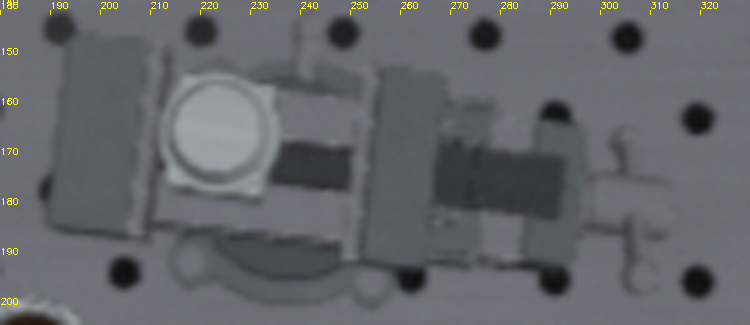

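View pics/c_side.png

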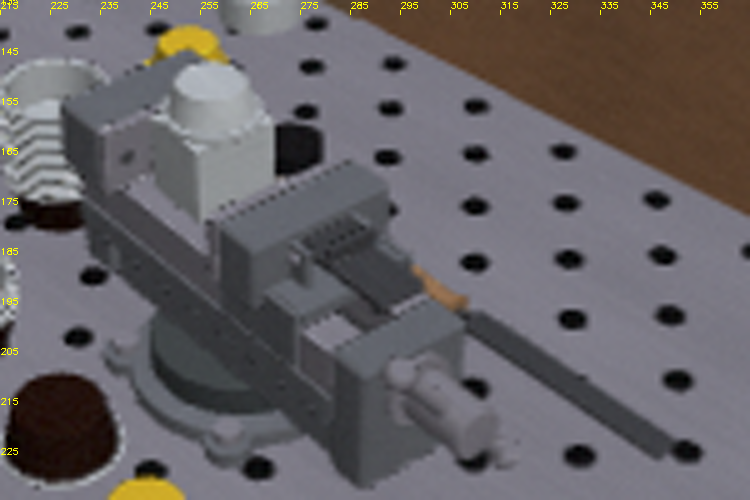

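The top view gives the fixed jaw face at x≈211, the front jaw face at x≈250, the lever end at x≈292, and the bar balls at (305,167) and (308,195.6). In the side view the balls are at (295,210), the upper one, and (317,226), the lower one.

Run:
```python
from h import *
np.set_printoptions(precision=1,suppress=True)
print('balls',tri((308,195.6),(295,210)),tri((305,167),(317,226)))
print('plug top',tri((223,165.5),(257,152)))
z=165
for nm,a,b in (('fixed',(212.5,149.5),(208.3,188)),('front',(252.5,153.6),(249,192)),):
    A,B=onz('top',a,z),onz('top',b,z); d=A-B; print(nm,A,B,np.linalg.norm(d),np.arctan2(d[1],d[0]))
A,B=onz('top',(297,164.4),123),onz('top',(294.5,193.6),123);d=A-B;print('block',A,B,np.arctan2(d[1],d[0]),np.linalg.norm(d))
# front jaw inner corners and lever end by two views
print('front near corner',tri((249,192.3),(258.5,182.5)), 'far',tri((252.5,153.6),(285,167)))
print('fixed near outer top',tri((189.5,185),(227.5,155)))
print('lever end',onz('top',(293,170),152),onz('top',(292,183.5),152))
```

```text
balls (array([ 523.7, -157.7,  145.8]), np.float64(0.8752161086607871)) (array([ 611. , -165.4,   36.6]), np.float64(0.5194591452154254))
plug top (array([591.6,  57.6, 192.5]), np.float64(1.4891972226118586))
fixed [635.8  86.6 165. ] [538.2  94.8 165. ] 97.97211925020834 -0.0841352634562021
front [627.  -14.7 165. ] [529.8  -7.4 165. ] 97.44628565591593 -0.07447257267466366
block [ 606.7 -132.1  123. ] [ 529.8 -126.1  123. ] -0.07798738639135465 77.15695274447202
front near corner (array([531.4,  -8.6, 149. ]), np.float64(3.883132976991444)) far (array([629.6, -15.8, 156.9]), np.float64(3.5207862903491187))
fixed near outer top (array([545.5, 141.9, 164.3]), np.float64(1.2649686157324698))
lever end [ 588.4 -118.6  152. ] [ 553.9 -116.3  152. ]
```

```bash
cat > go.py <<'E'
# prints the row numbers to reach a world target (tool down, tool-y azimuth az deg)
import sys; from h import *
np.set_printoptions(precision=3,suppress=True)
F=np.array([587,90.7,0]); ex=np.array([-.08,-1,0])/np.hypot(.08,1); ey=np.array([ex[1]*-1,ex[0],0])
def V(x,y,z): return F+ex*x+ey*y+np.array([0,0,z])
def down(az):
    a=np.radians(az); y=np.array([np.cos(a),np.sin(a),0]); z=np.array([0,0,-1.]); return np.c_[np.cross(y,z),y,z]
def st():
    o=ctrl.get_obs(); M=R.from_rotvec(o['orientation']).as_matrix(); p=o['ee_pos']; q=p-F
    print('t',round(o['t'],2),'p',p,'vise',q@ex,q@ey,p[2],'F vise',o['ft_force']@ex,o['ft_force']@ey,o['ft_force'][2],'w',round(o['width'],1),o['grasp_force'])
    return p,M
def units(P,az):
    p,M=st(); d=M.T@(np.asarray(P)-p)/150; w=(R.from_matrix(M.T@down(az))).as_rotvec()/(np.pi/4); print('shift',d,'turn',w)
if __name__=='__main__':
    a=[float(v) for v in sys.argv[1:]]; units(V(*a[:3]),a[3]) if a else st()
E
python3 -c "
from go import *
print(V(183.7,0,152)); units([400,250,260],28)
units(V(184,0,230),-4.6)"
```

```text
[572.351 -92.415 152.   ]
t 0.2 p [279.387 558.674 192.006] vise -441.9526166190847 -343.9523629136377 192.00632133193642 F vise 0.1148849822238072 -0.44204238818532743 -0.3083796121266218 w 87.9 0.0
shift [-1.64  -1.481 -0.452] turn [-0.001  0.     0.787]
t 0.2 p [279.387 558.674 192.006] vise -441.9526166190847 -343.9523629136377 192.00632133193642 F vise 0.1148849822238072 -0.44204238818532743 -0.3083796121266218 w 87.9 0.0
shift [-3.689 -3.01  -0.251] turn [-0.001  0.001  1.512]
```

```bash
python3 -m inch '[[-0.1,-0.1,-0.4,0,0,0,1],[-0.95,-0.85,-0.45,0,0,0.5,1],[-0.95,-0.85,-0.45,0,0,0.5,1],[-0.95,-0.85,-0.45,0,0,0.5,1],[-0.95,-0.85,-0.45,0,0,0.5,1]]'; python3 go.py 184 0 230 -4.6
```

```text
t: 0.82
ee_pos: [350.7, 378.8, 260.3]
orientation: [1.31, 2.855, -0.0]
ft_force: [-0.1, 0.2, -0.5]
width: 41.3
grasp_force: 0.0
t 0.82 p [350.728 378.85  260.278] vise -268.390358509985 -258.49853042324474 260.2784449273473 F vise -0.15084248990646382 -0.0643351660344821 -0.520984901273202 w 41.3 0.0
shift [-3.346 -0.931  0.203] turn [0.    0.    1.007]
```

```bash
python3 -m inch '[[-0.98,-0.28,0,0,0,0.5,1],[-0.98,-0.28,0,0,0,0.5,1],[-0.98,-0.28,0,0,0,0.5,1],[-0.98,-0.28,0,0,0,0.5,1]]'; python3 go.py 184 0 230 -4.6
```

```text
t: 1.32
ee_pos: [415.1, 242.2, 259.9]
orientation: [-1.84, -2.546, -0.0]
ft_force: [-0.7, 1.1, 0.2]
width: 1.8
grasp_force: 0.0
t 1.32 p [415.097 242.152 259.946] vise -137.26157621186098 -183.43314298376515 259.9456678849735 F vise -1.0790310397838405 -0.8061919234216725 0.1583813335376603 w 1.8 0.0
shift [-2.449  0.294  0.199] turn [ 0.    -0.     0.509]
```

```bash
python3 -m inch '[[-0.98,0.12,0,0,0,0.5,1],[-0.98,0.12,0,0,0,0.5,1],[-0.98,0.12,0,0,0,0.5,1],[-0.98,0.12,0,0,0,0.5,1]]'; python3 go.py 184 0 230 -4.6
```

```text
t: 1.82
ee_pos: [478.6, 109.3, 259.8]
orientation: [-2.299, -2.14, -0.0]
ft_force: [0.5, -0.2, 0.8]
width: 0.3
grasp_force: 0.0
t 1.82 p [478.628 109.253 259.795] vise -9.851439949533477 -109.50655693586391 259.7954897032372 F vise 0.1941700278709382 0.4753934127865185 0.7659033372877034 w 0.3 0.0
shift [-1.298  0.72   0.198] turn [-0.    -0.001  0.011]
```

```bash
python3 -m inch '[[-0.4,0.2,0,0,0,0.01,1],[-0.8,0.45,0.05,0,0,0.01,1],[-0.98,0.72,0.1,0,0,0.01,1],[-0.98,0.72,0.1,0,0,0.01,1]]'; python3 -m inch '[[-0.32,0,0.1,0,0,0,1],[-0.32,0,0.3,0,0,0,1],[-0.32,0,0.4,0,0,0,1],[-0.32,0,0.4,0,0,0,1]]'; python3 -c "
from go import *
units(V(183,0,152),-4.6)
a=crop('top',240,140,80,65,7,'a'); b=crop('side',255,125,75,105,6,'b')
h=max(a.shape[0],b.shape[0]); o=np.zeros((h,1010,3),np.uint8); o[:a.shape[0],:560]=a; o[:b.shape[0],560:1010]=b
cv2.imwrite('pics/press.png',cv2.resize(o,None,fx=.79,fy=.79))"
```

```text
t: 2.33
ee_pos: [577.4, -45.6, 243.7]
orientation: [-2.307, -2.131, 0.0]
ft_force: [-0.6, 0.2, 0.1]
width: 0.3
grasp_force: 0.0
t: 2.82
ee_pos: [570.8, -91.4, 184.1]
orientation: [-2.303, -2.133, 0.002]
ft_force: [0.5, 0.5, 0.3]
width: 0.5
grasp_force: 0.0
t 2.83 p [570.82  -91.364 184.125] vise 182.77406277257322 -1.6097875660126555 184.12473972186015 F vise -0.5519962030244617 0.4948053898926093 0.27747373619245685 w 0.5 0.0
shift [-0.002  0.011  0.214] turn [-0.003 -0.001  0.004]
```

View pics/press.png

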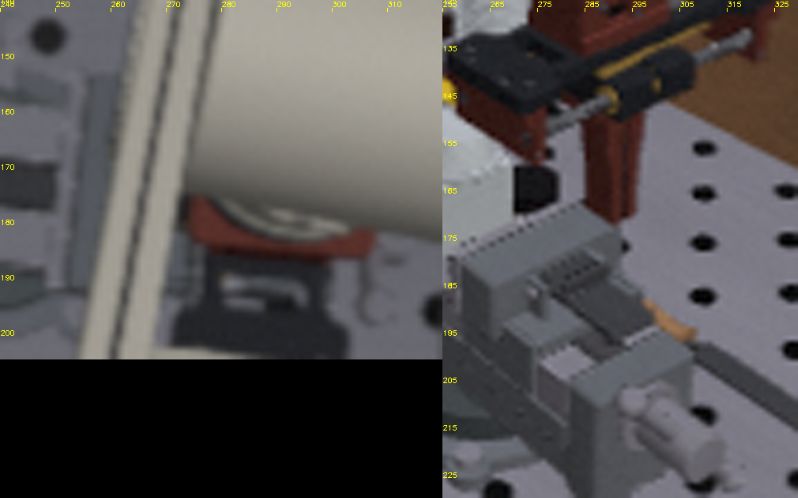

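The side view shows the red fingertips at about (290,170) beyond the front jaw, with the lever plate running from (284,182) to (300,195). I'll check that against the projection.

```bash
python3 -c "
from go import *
p,M=st()
print(proj('side',[p,V(183,0,152),V(206,-16,152),V(206,16,152),V(102,50,165),V(102,-50,165),V(48+55,0,165),V(222,-38,123)]))"
```

```text
t 2.92 p [572.145 -92.12  185.754] vise 183.42236159230447 -0.22897193667518606 185.75389131784908 F vise 0.40683333859445264 -0.1266700869575834 -0.13629542388049615 w 0.2 0.0
[[290.041 178.559]
 [289.697 188.467]
 [290.973 194.952]
 [299.833 190.148]
 [284.012 164.772]
 [256.629 178.051]
 [270.855 171.418]
 [288.528 209.76 ]]
```

```bash
python3 -c "
from go import *
p,M=st()
x0,y0,k=260,145,10
a=crop('side',x0,y0,60,60,k,'b')
for q,c in ((p,(0,0,255)),(V(183.7,0,152),(0,255,0)),(V(206,-16,152),(255,0,0)),(V(206,16,152),(255,0,0)),(V(222,-38,123),(255,0,255)),(V(222,38,123),(255,0,255)),(V(192,-38,123),(255,255,0))):
    u=proj('side',q)[0]; cv2.circle(a,tuple(int(v) for v in ((u-[x0,y0])*k+k/2)),4,c,-1)
cv2.imwrite('pics/tip.png',a)"
```

```text
t 2.92 p [572.145 -92.12  185.754] vise 183.42236159230447 -0.22897193667518606 185.75389131784908 F vise 0.40683333859445264 -0.1266700869575834 -0.13629542388049615 w 0.2 0.0
```

View pics/tip.png

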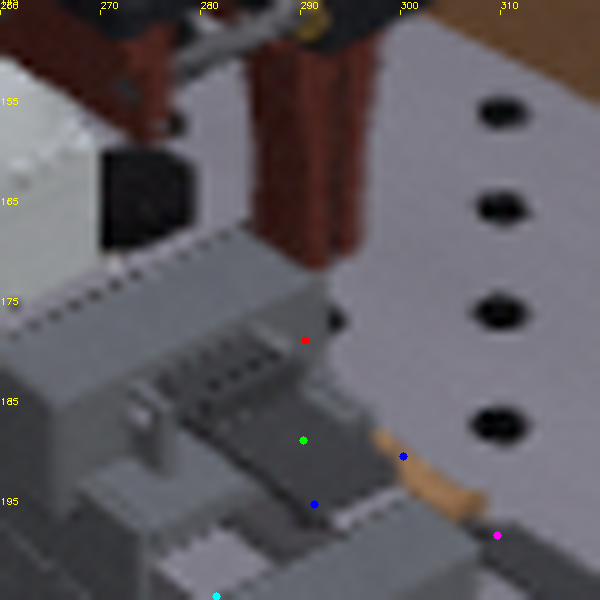

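The fingertip's lowest corner shows at about (292,172), around 8 px above the red projection at (290,179). I'll lower carefully and compare again.

```bash
python3 -m inch '[[0,0,0.08,0,0,0,1],[0,0,0.15,0,0,0,1],[0,0,0.18,0,0,0,1],[0,0,0.18,0,0,0,1]]'; python3 -c "
from go import *
p,M=st()
x0,y0,k=260,145,9
a=crop('side',x0,y0,60,60,k,'b')
for q,c in ((p,(0,0,255)),(V(183.7,0,152),(0,255,0))):
    u=proj('side',q)[0]; cv2.circle(a,tuple(int(v) for v in ((u-[x0,y0])*k+k/2)),4,c,-1)
cv2.imwrite('pics/tip2.png',a)"
```

```text
t: 3.48
ee_pos: [571.2, -93.3, 157.4]
orientation: [-2.307, -2.131, 0.001]
ft_force: [0.9, -0.3, 0.3]
width: 0.8
grasp_force: 0.0
t 3.48 p [571.211 -93.33  157.356] vise 184.70324410075636 -1.0627157584092626 157.35588473328494 F vise 0.23010000610312223 0.9152839115916861 0.29128665196653636 w 0.8 0.0
```

View pics/tip2.png

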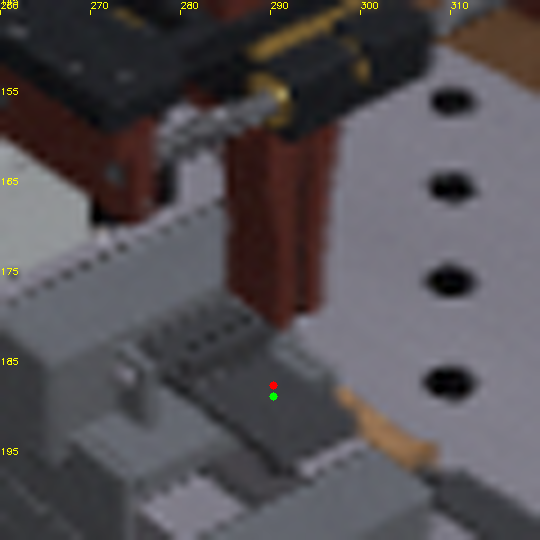

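The tip's lowest corner is at about (291,181) and the projected TCP at (290,187.5), so it is the same offset of about 7 px. I'll check against the start picture and the gripper geometry numerically.

```bash
python3 -c "
from go import *
print('start tcp',proj('side',[[279.4,558.6,192]]),proj('top',[[279.4,558.6,192]]))
p,M=st()
for dz in (0,25):
  c=[p+M@np.array([a*10,b*13.5,-dz]) for a in(-1,1) for b in(-1,1)]; print(dz,proj('side',c))
im=cv2.imread('pics/last_side.png'); 
hsv=cv2.cvtColor(im,cv2.COLOR_BGR2HSV); m=((im[:,:,2].astype(int)-im[:,:,0]>22)&(im[:,:,2].astype(int)-im[:,:,1]>22)).astype(np.uint8)
n,l,s,ct=cv2.connectedComponentsWithStats(m[140:200,255:330]); print(s[s[:,4]>15])
L=m[140:200,255:330]
for r in range(20,45,2): print(140+r,np.flatnonzero(L[r])+255)
a=cv2.imread('pics/side0.png')[55:150,30:130]; b=cv2.imread('pics/top0.png')[260:340,0:60]
o=np.zeros((570,790,3),np.uint8); A=cv2.resize(a,None,fx=5,fy=5); B=cv2.resize(b,None,fx=4.5,fy=4.5); o[:475,:500]=A; o[:360,510:780]=B; cv2.imwrite('pics/grip0.png',o)
"
```

```text
start tcp [[ 84.805 130.601]] [[ 10.406 292.237]]
t 3.52 p [571.483 -93.401 157.738] vise 184.75176697037006 -0.7860594679907623 157.7381430318053 F vise -0.5165929041572439 -0.09137747592099042 -0.11292530639281917 w 0.9 0.0
0 [[288.688 190.976]
 [296.175 186.981]
 [283.745 187.443]
 [291.208 183.54 ]]
25 [[288.904 183.504]
 [296.498 179.548]
 [283.885 180.009]
 [291.453 176.144]]
[[   0    0   75   60 3769]
 [  19    0   26    7  104]
 [  48    0   27   20  269]
 [   1   10   21   20  126]
 [  30   19   12   23  183]
 [  43   48   10    9   27]]
160 [261 262 263 264 265 266 267 268 269 270 271 272 273 274 275 276 287 288
 289 290 294 295 296]
162 [264 266 267 268 269 270 271 272 273 274 275 276 285 287 288 289 290 291
 292 293 294 295 296]
164 [267 268 269 270 274 275 276 285 286 287 288 289 290 291 292 293 294 295
 296]
166 [270 271 272 273 274 275 276 285 289 290 291 292 294 295]
168 [272 273 274 275 287 289 290 291 292 294 295]
170 [287 288 289 290 291 292 293 294 295]
172 [286 287 288 290 291 292 294 295]
174 [286 287 288 289 290 291 292 294 295]
176 [286 287 288 290 291 292 294]
178 [287 288 289 290 291 292 294 295]
180 [290 291]
182 []
184 []
```

View pics/grip0.png

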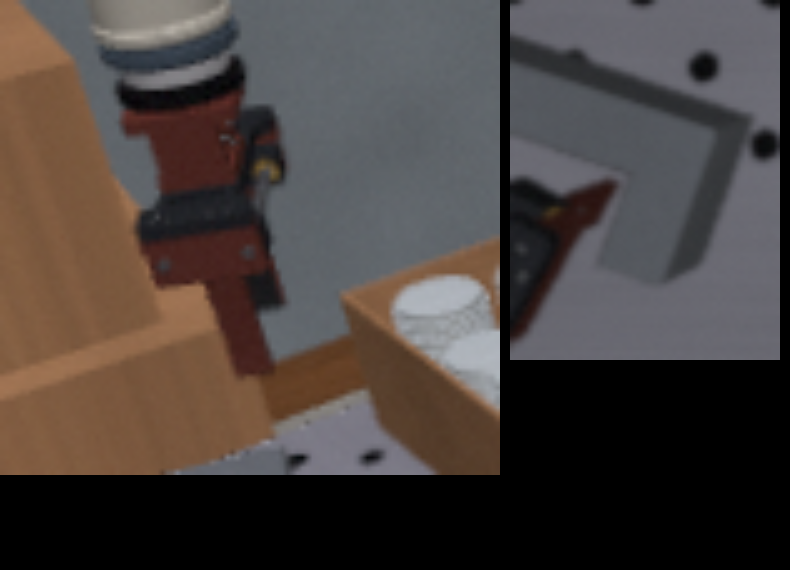

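```bash
python3 -m inch '[[0,0,0.04,0,0,0,1],[0,0,0.06,0,0,0,1],[0,0,0.06,0,0,0,1]]'; python3 go.py;  python3 -c "
from go import *
M=down(63.4)
print(proj('side',[np.array([279.4,558.6,192])+M@np.array([a,b,-d]) for b in(-50,50) for a in (-10,10) for d in (0,25)]))"
```

```text
t: 3.9
ee_pos: [571.4, -93.3, 148.7]
orientation: [-2.307, -2.132, 0.0]
ft_force: [0.6, 1.1, 0.5]
width: 0.9
grasp_force: 0.0
t 3.9 p [571.398 -93.27  148.687] vise 184.62819659247901 -0.8820870209334257 148.68656180361899 F vise -1.1531421291395605 0.4942442584380105 0.482864840351511 w 0.9 0.0
[[ 86.815 137.407]
 [ 84.604 130.575]
 [ 80.437 138.485]
 [ 78.149 131.652]
 [ 88.92  123.208]
 [ 86.885 116.639]
 [ 82.922 124.192]
 [ 80.82  117.621]]
```

No contact at z=148.7. The fingertips really do sit about 25 mm behind the reported TCP, which agrees with both pictures. I'll continue down in small steps.

```bash
python3 -m inch '[[0,0,0.05,0,0,0,1],[0,0,0.08,0,0,0,1],[0,0,0.08,0,0,0,1]]'; python3 -m inch '[[0,0,0.03,0,0,0,1],[0,0,0.03,0,0,0,1]]';python3 -m inch '[[0,0,0.03,0,0,0,1],[0,0,0.03,0,0,0,1]]'
```

```text
t: 4.28
ee_pos: [571.2, -93.2, 136.4]
orientation: [-2.307, -2.131, 0.001]
ft_force: [-0.1, -0.1, -0.0]
width: 0.7
grasp_force: 0.0
t: 4.53
ee_pos: [571.3, -93.3, 132.2]
orientation: [-2.307, -2.132, 0.001]
ft_force: [-0.9, -0.8, -0.5]
width: 0.3
grasp_force: 0.0
t: 4.78
ee_pos: [571.3, -93.3, 127.6]
orientation: [-2.307, -2.132, 0.001]
ft_force: [-0.8, 0.4, 0.7]
width: 0.6
grasp_force: 0.0
```

```bash
python3 -m inch '[[0,0,0.03,0,0,0,1],[0,0,0.03,0,0,0,1]]';python3 -m inch '[[0,0,0.02,0,0,0,1],[0,0,0.02,0,0,0,1]]'; python3 go.py
```

```text
t: 5.03
ee_pos: [571.3, -93.3, 123.1]
orientation: [-2.307, -2.132, 0.001]
ft_force: [0.3, -0.4, -0.4]
width: 0.5
grasp_force: 0.0
t: 5.28
ee_pos: [571.7, -93.4, 120.5]
orientation: [2.307, 2.132, 0.0]
ft_force: [-0.6, -0.6, 2.7]
width: 0.8
grasp_force: 1.2
t 5.28 p [571.663 -93.375 120.517] vise 184.71215673126915 -0.6092592952021038 120.51740595903823 F vise 0.669632285710928 -0.5279866575855856 2.681550600562858 w 0.8 1.1740905116312206
```

```bash
python3 -m inch '[[0,0,0.02,0,0,0,1],[0,0,0.035,0,0,0,1],[0,0,0.035,0,0,0,1]]'; python3 go.py; python3 -m inch '[[0,0,0.01,0,0,0,1],[0,0,0.015,0,0,0,1],[0,0,0.015,0,0,0,1]]'; python3 go.py
```

```text
t: 5.65
ee_pos: [571.9, -93.1, 116.0]
orientation: [2.307, 2.132, 0.001]
ft_force: [-3.8, 1.0, 9.9]
width: 0.2
grasp_force: 4.7
t 5.65 p [571.897 -93.084 116.019] vise 184.40333563921587 -0.3992595998206348 116.01885313105842 F vise -0.7060653289980415 -3.901276837141686 9.892251154212296 w 0.2 4.660819759592414
t: 6.02
ee_pos: [571.9, -92.9, 114.1]
orientation: [2.307, 2.132, 0.002]
ft_force: [-2.7, 2.6, 10.9]
width: 0.6
grasp_force: 5.0
t 6.03 p [571.943 -92.941 114.073] vise 184.2569195106257 -0.36426697786399914 114.0730856754108 F vise -2.3999959636306887 -2.9015536208034947 10.933941621436617 w 0.6 5.034475597785786
```

```bash
python3 -m inch '[[0,0,0.01,0,0,0,1],[0,0,0.015,0,0,0,1],[0,0,0.015,0,0,0,1]]'; python3 go.py; python3 -m inch '[[0,0,0.01,0,0,0,1],[0,0,0.01,0,0,0,1]]'; python3 go.py
```

```text
t: 6.4
ee_pos: [572.1, -93.0, 113.4]
orientation: [2.307, 2.132, 0.002]
ft_force: [-8.0, 3.4, 24.2]
width: 1.0
grasp_force: 11.6
t 6.4 p [572.089 -92.977 113.371] vise 184.28103084112223 -0.2165288594750779 113.37131168455386 F vise -2.700848774733062 -8.267903579705434 24.16204382756194 w 1.0 11.560139323119074
t: 6.65
ee_pos: [572.2, -93.1, 113.0]
orientation: [2.307, 2.131, 0.002]
ft_force: [-11.1, 2.8, 34.9]
width: 0.4
grasp_force: 16.4
t 6.65 p [572.175 -93.081 113.032] vise 184.3782670239955 -0.12246808185304905 113.03173155876762 F vise -1.8643417878578588 -11.293471074167542 34.87872745018819 w 0.4 16.374149091434447
```

The lever is on its stop. I'll ease off slightly and slide inwards (tool +x).

```bash
python3 -m inch '[[0,0,-0.012,0,0,0,1],[0.03,0,-0.012,0,0,0,1],[0.06,0,-0.012,0,0,0,1],[0.09,0,-0.012,0,0,0,1],[0.12,0,-0.012,0,0,0,1],[0.12,0,-0.012,0,0,0,1]]'; python3 go.py
```

```text
t: 7.4
ee_pos: [573.7, -75.1, 113.5]
orientation: [2.306, 2.131, 0.002]
ft_force: [-6.1, 1.2, 21.0]
width: 0.6
grasp_force: 10.3
t 7.4 p [573.749 -75.123 113.5  ] vise 166.35175129387798 0.014348211181180731 113.50013145231144 F vise -0.7131486784104301 -6.202581388972024 20.9694178450834 w 0.6 10.34966712584719
```

```bash
python3 -m inch '[[0.03,0,0,0,0,0,1],[0.06,0,0,0,0,0,1],[0.09,0,0,0,0,0,1],[0.12,0,0,0,0,0,1],[0.15,0,0,0,0,0,1],[0.15,0,0,0,0,0,1]]'; python3 go.py;python3 -m inch '[[0.03,0,0,0,0,0,1],[0.06,0,0,0,0,0,1],[0.06,0,0,0,0,0,1]]'; python3 go.py
```

```text
t: 8.15
ee_pos: [575.9, -52.7, 113.5]
orientation: [2.306, 2.131, 0.003]
ft_force: [-4.4, 1.5, 20.9]
width: 0.5
grasp_force: 9.9
t 8.15 p [575.932 -52.691 113.534] vise 143.8170740198696 0.4023146639340769 113.5337165817012 F vise -1.0926721600733376 -4.535405014169075 20.85832531158715 w 0.5 9.920411920174956
t: 8.52
ee_pos: [576.8, -44.3, 113.6]
orientation: [2.305, 2.131, 0.003]
ft_force: [-6.1, -1.2, 20.3]
width: 0.1
grasp_force: 10.2
t 8.53 p [576.769 -44.308 113.568] vise 135.39436557929224 0.5678402560614402 113.56781808354627 F vise 1.675151014939667 -5.977732618883005 20.297227162052067 w 0.1 10.199094582349062
```

```bash
for i in 1 2; do python3 -m inch '[[0.02,0,0,0,0,0,1],[0.04,0,0,0,0,0,1],[0.04,0,0,0,0,0,1]]'>/dev/null; python3 go.py; done
```

```text
t 8.9 p [577.096 -40.346 113.547] vise 131.41851102764127 0.5782855777251886 113.54686846230774 F vise 10.787248212190331 -4.556241373989229 21.81563877308222 w 0.6 11.511952830478549
t 9.28 p [577.964 -37.864 114.126] vise 128.87553067112083 1.2452939379886308 114.12630832772025 F vise 27.7115034435279 -5.59854896138291 23.751590162098527 w 0.4 15.352742155409942
```

Inward force has risen to 28 N with the motion stalled, so the jaw is against the punch and the punch is home. I'll ease the push and let the lever spring back.

```bash
python3 -m inch '[[-0.012,0,0,0,0,0,1],[-0.012,0,0,0,0,0,1]]'>/dev/null; python3 go.py; python3 -m inch '[[0,0,-0.03,0,0,0,1],[0,0,-0.06,0,0,0,1],[0,0,-0.1,0,0,0,1],[-0.02,0,-0.16,0,0,0,1],[-0.02,0,-0.16,0,0,0,1]]'>/dev/null; python3 go.py
```

```text
t 9.53 p [577.93  -38.026 114.115] vise 129.03932958892636 1.2243415480290907 114.11469934940952 F vise 20.47466474740289 -5.224007524191097 23.487608399500985 w 0.2 14.094737330451608
t 10.15 p [576.598 -36.693 135.696] vise 127.81670720287619 -0.21015532135895082 135.69569033639803 F vise -0.11459949497022072 0.5326208819292558 -0.9865120102951657 w 0.1 0.0
```

```bash
python3 -m inch '[[0,0,-0.35,0,0,0,1],[-0.3,-0.1,-0.4,0,0,0.2,1],[-0.6,-0.2,-0.4,0,0,0.5,1],[-0.83,-0.28,-0.4,0,0,1,1],[-0.83,-0.28,-0.4,0,0,1,0.3],[-0.83,-0.28,-0.4,0,0,1,0.3],[-0.83,-0.28,-0.4,0,0,1,0.3]]'>/dev/null; python3 go.py 252.5 -41.5 150 -94.6;python3 -c "
from workcell import ctrl;print(ctrl.get_obs()['qpos'])"
```

```text
t 11.03 p [ 524.312 -157.411  194.886] vise 252.320008726998 -42.70244316306047 194.88634218262342 F vise 0.4606037632902919 0.3066835318844785 0.6718970085294029 w 27.1 0.0
shift [0.005 0.007 0.299] turn [-0.    -0.     1.003]
[-3.13562102e-01  3.07023147e-01  1.80021712e+00  3.00170975e-04
  1.03452542e+00  5.49953607e-01]
```

```bash
python3 -m inch '[[0,0,0,0,0,0.25,0.1],[0,0,0,0,0,0.5,0.1],[0,0,0.1,0,0,0.75,0.1],[0,0,0.3,0,0,1,0.1],[0,0,0.3,0,0,1,0.1],[0,0,0.3,0,0,1,0.1]]'>/dev/null; python3 go.py 252.5 -41.5 102 -94.6; python3 -c "
from go import *
a=crop('top',235,140,90,65,6,'a'); x0,y0,k=255,150,6
b=crop('side',x0,y0,75,80,k,'b')
for q,c in ((V(252.5,-41.5,146),(0,255,0)),(V(252.5,-41.5,181),(0,0,255))):
    u=proj('side',q)[0]; cv2.circle(b,tuple(int(v) for v in ((u-[x0,y0])*k+k/2)),3,c,-1)
o=np.zeros((480,1000,3),np.uint8); o[:390,:540]=a; o[:480,545:995]=b
cv2.imwrite('pics/bar.png',cv2.resize(o,None,fx=.8,fy=.8))"
```

```text
t 11.78 p [ 524.836 -157.534  150.663] vise 252.40056845363333 -42.170661294486216 150.66255127880046 F vise -0.24234852368762974 -1.1856573953719614 0.6560176668303161 w 39.5 0.0
shift [0.004 0.001 0.324] turn [ 0.    -0.001  0.007]
```

View pics/bar.png

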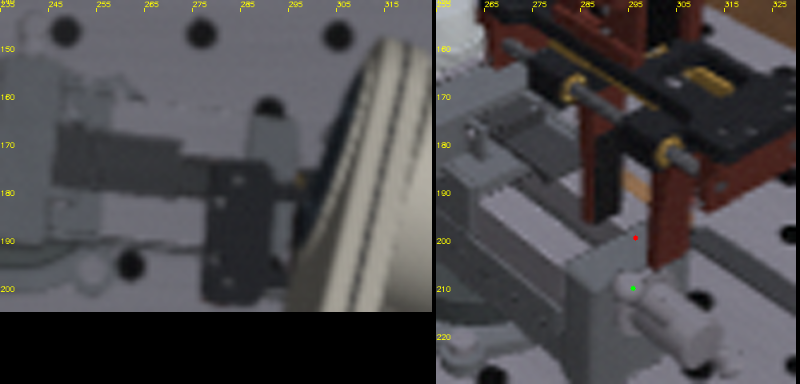

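The left panel shows the arm covering the bar. In the right panel the fingertips are at about (287,196) and (301,205), and their midpoint lies over the upper ball at about (294.5,210). The fingertip offset of 31 mm holds. I'll descend and grip the ball.

```bash
python3 -m inch '[[0,0,0.15,0,0,0,0.1],[0,0,0.28,0,0,0,0.1],[0,0,0.35,0,0,0,0.1],[0,0,0.35,0,0,0,0.1]]'>/dev/null; python3 go.py; python3 -m inch '[[0,0,0,0,0,0,1],[0,0,0,0,0,0,1],[0,0,0,0,0,0,1],[0,0,0,0,0,0,1]]'>/dev/null; python3 go.py
```

```text
t 12.38 p [ 524.317 -157.558   97.519] vise 252.46597771185156 -42.68550756630166 97.51878766203663 F vise -0.24741246859826835 -0.1753303364266212 -0.11079235708511725 w 39.5 0.0
t 12.88 p [ 524.915 -156.166   98.158] vise 251.03085945798367 -42.20097758999197 98.15811918498558 F vise -7.882106937002066 1.2436705211111427 3.1991564559548222 w 16.5 30.00049978494644
```

```bash
python3 -m inch '[[0,-0.01,0,0,0,0,1],[0.033,-0.01,-0.025,0,0,0,1],[0.069,-0.01,-0.047,0,0,0,1],[0.109,-0.01,-0.066,0,0,0,1],[0.150,-0.01,-0.081,0,0,0,1],[0.150,-0.01,-0.081,0,0,0,1]]'>/dev/null; python3 go.py; python3 -m inch '[[0.043,0,-0.011,0,0,0,1],[0.086,0,-0.018,0,0,0,1],[0.130,0,-0.020,0,0,0,1],[0.130,0,-0.020,0,0,0,1]]'>/dev/null; python3 go.py
```

```text
t 13.62 p [ 546.997 -158.222  109.476] vise 251.31924293006946 -20.02501225031561 109.47628392425015 F vise 4.351965371731342 -2.4412499196113773 -5.262946784662035 w 16.2 29.999121129512787
t 14.12 p [ 565.985 -160.006  112.515] vise 251.583629641687 -0.9552842375569954 112.51454179662515 F vise 5.6379313545957706 -3.480072014986538 -3.555603196945462 w 16.2 29.99930888414383
```

```bash
python3 -m inch '[[0.066,0,0.005,0,0,0,1],[0.130,0,0.020,0,0,0,1],[0.130,0,0.020,0,0,0,1]]'>/dev/null; python3 go.py; python3 -m inch '[[0.061,0,0.024,0,0,0,1],[0.118,0,0.057,0,0,0,1],[0.118,0,0.057,0,0,0,1]]'>/dev/null; python3 go.py
```

```text
t 14.5 p [ 586.941 -161.947  110.246] vise 251.84725796379774 20.0886359036351 110.24640503697903 F vise 5.409296574025351 -0.43197210076228804 -0.8206820850144247 w 15.2 30.015122294425964
t 14.88 p [ 604.639 -162.213  101.365] vise 250.70088689022595 37.75114440206567 101.36546439341836 F vise -0.15805174357041102 0.11818074287412607 -0.13537284044558917 w 0.4 0.0
```

```bash
python3 -m inch '[[0,0,-0.2,0,0,0,1],[0,0,-0.45,0,0,0,1],[0,0.4,-0.5,0,0,0,0.1],[0,0.8,-0.5,0,0,0,0.1],[0,1,-0.5,0,0,0,0.1],[0,1,-0.5,0,0,0,0.1]]'>/dev/null; python3 go.py; python3 -c "
from go import *
a=crop('top',195,140,130,65,6,'a'); x0,y0,k=215,140,6
b=crop('side',x0,y0,115,95,k,'b')
o=np.zeros((960,790,3),np.uint8); o[:390,:780]=a; o[390:960,:690]=b
cv2.imwrite('pics/ball.png',cv2.resize(o,None,fx=.62,fy=.62,interpolation=cv2.INTER_AREA))"
```

```text
t 15.62 p [ 591.266 -313.711  176.108] vise 402.7826524386707 36.50196016026586 176.1076413515656 F vise -0.23169831312134997 -0.1361540433910593 -0.16645739812769503 w 36.6 0.0
```

View pics/ball.png

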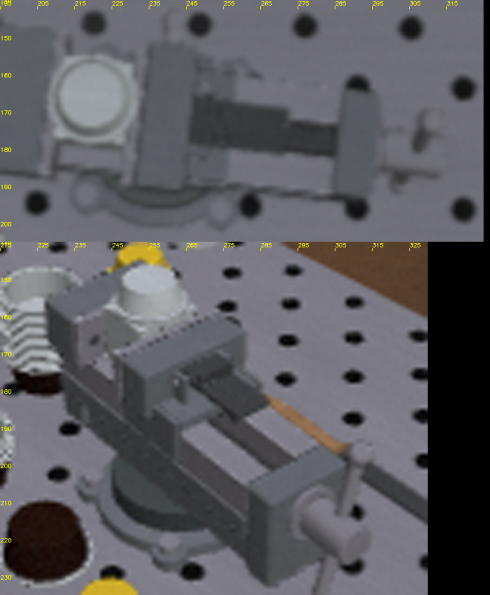

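The jaw now stands against the punch. The upper ball is at top (310.5,172) and side (311.8,196.5). The lower ball is at top (302,189).

```bash
python3 -c "
from go import *
import sys
P,e=tri((310.5,172),(311.8,196.5)); q=P-F; print(P,e,'vise',q@ex,q@ey,P[2],'theta',np.arctan2(q@ey,P[2]-95))
for th in (.1,.2,.3,.4,.5): print(th,proj('top',V(252.5,66*np.sin(th),95+66*np.cos(th))),proj('side',V(252.5,66*np.sin(th),95+66*np.cos(th))))
units(V(252,0,150),-94.6)"
```

```text
[ 582.912 -161.786  158.787] 0.9930474163501669 vise 252.0081086805613 16.05932451690531 158.7871276640377 theta 0.24663853401467975
0.1 [[310.357 175.798]] [[309.543 197.483]]
0.2 [[310.513 173.278]] [[311.329 196.754]]
0.3 [[310.625 170.845]] [[313.05  196.244]]
0.4 [[310.691 168.527]] [[314.689 195.953]]
0.5 [[310.712 166.351]] [[316.228 195.884]]
t 15.72 p [ 591.459 -311.232  175.956] vise 400.29658651361757 36.49700762318939 175.9556321236096 F vise 0.018495062166501496 0.241244846337369 -0.2373836962539592 w 39.2 0.0
shift [-0.243 -0.989  0.174] turn [-0.001  0.     0.001]
```

```bash
python3 -m inch '[[-0.15,-0.35,0,0,0,0,1],[-0.3,-0.7,0,0,0,0,1],[-0.377,-0.985,0,0,0,0,1],[-0.377,-0.985,0.2,0,0,0,1],[-0.377,-0.985,0.413,0,0,0,1],[-0.377,-0.985,0.413,0,0,0,1]]'>/dev/null; python3 go.py; python3 -m inch '[[0.06,0,0,0,0,0,1],[0.09,0,0,0,0,0,1],[0.09,0,0,0,0,0,1]]'>/dev/null; python3 go.py
```

```text
t 16.48 p [ 545.034 -157.916  112.435] vise 251.1706461187208 -22.00620340500107 112.43489189650141 F vise -0.7524554332876564 -0.5384721474749055 0.5434173619152259 w 0.6 0.0
t 16.85 p [ 560.97  -161.251  115.105] vise 253.2244238700719 -5.855542031444024 115.10539456062364 F vise -0.5430476655991576 -1.4482093759622081 0.40260011121045924 w 0.6 0.7975431298837066
```

```bash
python3 -m inch '[[0.02,0,0.006,0,0,0,1],[0.045,0,0.012,0,0,0,1],[0.069,0,0.019,0,0,0,1],[0.069,0,0.019,0,0,0,1]]'>/dev/null; python3 go.py; python3 -m inch '[[0.023,0,0.009,0,0,0,1],[0.047,0,0.018,0,0,0,1],[0.047,0,0.018,0,0,0,1]]'>/dev/null; python3 go.py
```

```text
t 17.35 p [ 569.81  -161.993  111.888] vise 253.25903935623086 3.015435286623275 111.88842872893984 F vise -0.13188121922268867 -7.035747264398156 6.747079774662652 w 0.4 4.107168707996607
t 17.73 p [ 576.492 -162.58   109.013] vise 253.31137314970368 9.723026965281893 109.01288165160449 F vise -0.7244566013590996 -6.810432116008155 6.759967238725391 w 0.5 4.398091024631867
```

```bash
python3 -m inch '[[0.022,0,0.012,0,0,0,1],[0.044,0,0.025,0,0,0,1],[0.044,0,0.025,0,0,0,1]]'>/dev/null; python3 go.py; python3 -m inch '[[0.02,0,0.015,0,0,0,1],[0.039,0,0.031,0,0,0,1],[0.039,0,0.031,0,0,0,1]]'>/dev/null; python3 go.py
```

```text
t 18.1 p [ 582.804 -163.024  105.116] vise 253.2503562286238 16.05095758685203 105.11598378047465 F vise -1.0071086326268788 -7.217199075497319 6.50568299446047 w 0.5 4.750155613292009
t 18.48 p [ 588.44  -163.538  100.502] vise 253.314016100922 21.70923199787126 100.50231641740763 F vise 0.6768106021256582 -7.91968221057124 7.80186042593089 w 0.6 5.4642481449991465
```

```bash
python3 -m inch '[[0.017,0,0.018,0,0,0,1],[0.035,0,0.037,0,0,0,1],[0.035,0,0.037,0,0,0,1]]'>/dev/null
cat > tq.py <<'E'
from go import *
p,M=st(); f=ctrl.get_obs()['ft_force']; q=p-F; l=q@ey+10; z=p[2]+31-95
print('C',l,z,'theta',np.arctan2(l,z)+.11,'end force',(-(f@ey)*z+f[2]*l)/66)
E
python3 tq.py
```

```text
t 18.85 p [ 593.483 -163.968   94.956] vise 253.3394641723974 26.77094013396644 94.9558237456526 F vise -0.11043864709881687 -8.306165769852607 7.5413171843168865 w 0.8 5.6675204828206915
C 36.77094013396644 30.955823745652594 theta 0.9810495203808074 end force 8.097356458931799
```

```bash
python3 -m inch '[[0.014,0,0.02,0,0,0,1],[0.029,0,0.041,0,0,0,1],[0.029,0,0.041,0,0,0,1]]'>/dev/null; python3 tq.py; python3 -m inch '[[0.011,0,0.022,0,0,0,1],[0.022,0,0.045,0,0,0,1],[0.022,0,0.045,0,0,0,1]]'>/dev/null; python3 tq.py
```

```text
t 19.23 p [ 597.621 -164.365   88.812] vise 253.40565452369734 30.927219398201682 88.8118220972271 F vise 0.5672292404479913 -9.972255611259296 7.96980047905519 w 0.5 5.921735689043999
C 40.927219398201686 24.811822097227093 theta 1.1357993505743553 end force 8.691084922739773
t 19.6 p [ 600.808 -164.722   82.207] vise 253.50763280676787 34.13288677325169 82.20653588574213 F vise 0.5853786178090966 -10.083824955343797 10.087059627724363 w 0.5 6.023238077759743
C 44.13288677325169 18.206535885742127 theta 1.2895274403653494 end force 9.526705777884947
```

```bash
python3 -m inch '[[0.003,0,0.024,0,0,0,1],[0.005,0,0.048,0,0,0,1],[0.005,0,0.048,0,0,0,1]]'>/dev/null; python3 tq.py; python3 -m inch '[[-0.003,0,0.02,0,0,0,1],[-0.003,0,0.03,0,0,0,1],[-0.003,0,0.03,0,0,0,1]]'>/dev/null; python3 tq.py
```

```text
t 19.98 p [ 602.737 -165.027   75.742] vise 253.65748609342268 36.07975991882349 75.74193027879608 F vise 0.05224835998310055 -7.936676116513154 11.931969818244758 w 0.5 6.326191239058971
C 46.07975991882349 11.741930278796076 theta 1.4312886892097847 end force 9.742639427103786
t 20.35 p [ 603.358 -165.068   72.085] vise 253.6489520359294 36.70262120976739 72.08527437027554 F vise -0.47119982752882017 -7.445804228785633 15.52761972051426 w 0.6 7.811931520700455
C 46.70262120976739 8.085274370275542 theta 1.5093729529342992 end force 11.89972594232699
```

```bash
python3 -m inch '[[-0.004,0,0.006,0,0,0,1],[-0.004,0,0.006,0,0,0,1]]'>/dev/null; python3 tq.py;  python3 -m inch '[[0,0,0,0,0,0,1],[0,0,0,0,0,0,1]]'>/dev/null; python3 tq.py
```

```text
t 20.6 p [ 603.345 -165.084   71.598] vise 253.66580775703588 36.69087639476128 71.59841469647188 F vise -0.5654105245103106 -6.50914889772161 16.66321862026476 w 0.4 8.568241260945797
C 46.69087639476128 7.5984146964718775 theta 1.519471826781134 end force 12.53756808460058
t 20.85 p [ 603.388 -165.11    71.606] vise 253.68845507809476 36.73551521897986 71.60624628106665 F vise -0.961595709376892 -6.537790926481768 16.857997095104075 w 0.4 8.594365753233433
C 46.73551521897986 7.606246281066646 theta 1.5194600052522642 end force 12.69083678364694
```

Stiff and tight: about 12 N at the bar's end. I'll back off along the arc and retreat.

```bash
python3 -m inch '[[-0.01,0,-0.05,0,0,0,1],[-0.03,0,-0.1,0,0,0,1],[-0.06,0,-0.15,0,0,0,1],[-0.1,0,-0.2,0,0,0,1],[-0.16,0,-0.25,0,0,0,1],[-0.23,0,-0.29,0,0,0,1],[-0.4,0,-0.4,0,0,0,1],[-0.45,0,-0.7,0,0,0,1],[-0.45,0,-0.9,0,0,0,1],[-0.45,0,-0.9,0,0,0,1]]'>/dev/null; python3 go.py; python3 -m inch '[[-0.1,0.4,-0.2,0,0,0,1],[-0.1,0.8,-0.2,0,0,0,1],[-0.1,1,-0.2,0,0,0,1],[-0.1,1,-0.2,0,0,0,1]]'>/dev/null
python3 - <<'E'
from go import *
st()
np.set_printoptions(precision=1)
ims={n:cv2.cvtColor(ctrl.get_image(n),cv2.COLOR_RGB2BGR) for n in('top','side')}
for n in ims: cv2.imwrite(f'pics/end_{n}.png',ims[n])
# plug / shank: bright blobs near the punch; change of scene elsewhere vs start
for n,(x,y,w,h) in {'top':(195,140,65,65),'side':(235,130,50,60)}.items():
    for src,im in (('start',cv2.imread(f'pics/{n}0.png')),('end',ims[n])):
        m=(im[y:y+h,x:x+w].min(2)>150).astype(np.uint8); c=max(cv2.findContours(m,0,2)[0],key=cv2.contourArea)
        print(n,src,cv2.boundingRect(c),cv2.contourArea(c),cv2.minAreaRect(c))
d=cv2.absdiff(ims['top'],cv2.imread('pics/top0.png')).max(2)
m=(cv2.medianBlur(d,3)>30).astype(np.uint8); N,l,s,c=cv2.connectedComponentsWithStats(m); print(s[s[:,4]>12][1:])
E
```

```text
t 22.1 p [ 536.106 -159.605  206.333] vise 253.56618815871278 -30.771082111054476 206.33301911881802 F vise 0.1456411402607281 0.2698177989896206 -0.5055424752150546 w 0.3 0.0
t 22.6 p [ 507.137 -308.972  232.296] vise 404.76798881800266 -47.736450073717826 232.29638917020532 F vise 0.12692146031651858 0.27378673874917353 -0.06930478192623954 w 0.6 0.0
top start (21, 20, 15, 14) 146.0 ((28.0, 26.5), (13.0, 14.0), 90.0)
top end (17, 18, 16, 16) 169.5 ((24.100004196166992, 25.200000762939453), (14.758047103881836, 15.205260276794434), 63.43495178222656)
side start (15, 18, 19, 15) 152.5 ((24.0, 25.0), (14.0, 18.0), 90.0)
side end (8, 16, 25, 15) 156.0 ((20.0, 23.0), (24.0, 14.0), -0.0)
[[  338   145   174   239 25218]
 [  209   155     9    24   106]
 [  229   157    17    22   149]
 [  246   165    20    15   183]
 [  269   167    17     6    50]
 [  286   172     7    12    61]
 [  306   174     4     7    17]
 [  417   277     9     9    60]
 [    0   299    24    38   470]
 [  186   373    27    11   160]]
```

```bash
python3 - <<'E'
from go import *
im={k:cv2.cvtColor(cv2.imread(f'pics/{k}.png'),cv2.COLOR_BGR2GRAY).astype(np.float32) for k in('top0','end_top')}
for lat in (-42,42):
  for k in im:
    xs=np.arange(-20,125,3.); u=proj('top',[V(x,lat,165) for x in xs]).astype(np.float32)
    g=cv2.remap(im[k],u[None,:,0],u[None,:,1],cv2.INTER_LINEAR)[0]; print(lat,k,' '.join(f'{int(x)}:{int(v)}' for x,v in zip(xs,g)))
E
python3 -c "
import cv2,numpy as np
a=cv2.imread('pics/end_side.png'); g=cv2.cvtColor(a,cv2.COLOR_BGR2GRAY)
for r in range(144,188,3): print(r,g[r,235:285:2])"
```

```text
-42 top0 -20:89 -17:89 -14:91 -11:96 -8:110 -5:112 -2:96 1:72 4:79 7:84 10:87 13:87 16:85 19:75 22:65 25:68 28:71 31:72 34:72 37:73 40:72 43:65 46:60 49:62 52:63 55:68 58:71 61:75 64:73 67:64 70:62 73:62 76:64 79:71 82:73 85:75 88:70 91:66 94:67 97:72 100:100 103:111 106:97 109:78 112:89 115:92 118:92 121:92 124:92
-42 end_top -20:91 -17:92 -14:92 -11:99 -8:113 -5:115 -2:97 1:73 4:81 7:86 10:89 13:89 16:88 19:77 22:67 25:70 28:73 31:74 34:74 37:75 40:74 43:68 46:80 49:106 52:107 55:87 58:86 61:94 64:94 67:95 70:94 73:94 76:94 79:93 82:92 85:91 88:83 91:76 94:83 97:89 100:89 103:82 106:78 109:78 112:80 115:85 118:78 121:71 124:73
42 top0 -20:94 -17:94 -14:93 -11:94 -8:103 -5:112 -2:104 1:85 4:89 7:106 10:111 13:108 16:105 19:101 22:103 25:106 28:106 31:103 34:102 37:104 40:104 43:99 46:95 49:92 52:92 55:89 58:85 61:84 64:81 67:84 70:96 73:106 76:99 79:87 82:88 85:90 88:91 91:91 94:92 97:90 100:92 103:105 106:111 109:97 112:85 115:91 118:90 121:91 124:90
42 end_top -20:96 -17:96 -14:96 -11:97 -8:107 -5:115 -2:108 1:88 4:91 7:108 10:113 13:112 16:109 19:104 22:106 25:108 28:105 31:100 3
[... 1058 characters left out ...]
]
168 [ 79 103 102 102  81  98 111 125 132  99 105 105 108 104 104 105 104 105
 102  85  84  84  85 118 129]
171 [ 76 102 103 125 124  80  94 105 106 107 105 104 105 103 105  96  84  70
  68  65  73  72  85 117 129]
174 [ 65  70  69 110 129 105  80  58  89 105 105 106  93  89  69  67  64  64
  65  56  51  67  84 117 128]
177 [93 67 68 70 68 77 81 58 55 67 87 87 83 87 62 78 62 51 61 58 64 66 69 91
 84]
180 [58 62 85 70 70 71 87 55 58 65 87 87 83 72 59 93 99 52 65 64 65 66 62 66
 66]
183 [ 57  61  57  65  87  72  69  58  57  64  84  87 107 104  90  99 105 106
 100  50  64  63  64  63  63]
186 [ 58  80  57  54  56  68  77  54  53  65  81  55 102 101 105 105 102  88
  83  70  65  36  65  60 130]
```

Run:
```python
from go import *
P,e=tri((219.1,165.2),(255,149)); q=P-F; print(P,e,q@ex,q@ey)
print(ctrl.close_job())
```

```text
[591.638  66.391 198.72 ] 0.8867735547584824 23.861818529158562 6.561264794691596
the job is handed in; nothing more can be done
None
```

The punch is clamped and the job is handed in: the jaw opening measures about 48 mm, the plug top is at its full 198–199 mm, the bar was turned to about 12 N at its end, and the top view shows nothing else moved.

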